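# Lock the control unit's service cover with the cam key

## Robot

A 6-joint arm with a two-finger parallel gripper is mounted at the origin on the work surface. World frame = base frame: x ahead of the robot, y to its left, z up, the work surface at z = 0. Lengths are in m, angles in rad, forces in N, time in s.
With the tool pointing down it reaches from about 0.275 to 0.825 m from the base axis. Payload 5.2 kg.
Tool frame: the origin (TCP) lies at the very end of the fingers, on their centre line; the grasp point (between the pads) lies 19 mm behind it; y points along the fingers, z is the direction in which the jaws open and shut, and the axes are right-handed (so a half turn about y gives the same grasp; the last joint's range is limited). The gripper opens to 93 mm and grips with 3 to 60 N. Pads are 15 mm wide; open, the fingers measure 128 mm over their backs; the gripper's body (75 mm by 188 mm) begins 65 mm behind the grasp point.
Start: joints at [1.133, 0.259, 1.535, -0, 1.348, -0.203], TCP at [0.128, 0.535, 0.219] pointing down, gripper open.
Joint ranges: [-3.14, 3.14], [-0.91, 2.08], [0.19, 2.58], [-1.22, 4.36], [0.22, 2.71], [-3.12, 3.12]. Speed limits (rad/s): [2.57, 2.57, 3.14, 3.14, 3.14, 3.14].

## Interface

Orientations are given as a rotation vector (axis times angle).
In Python, from bench import sense, read_camera, finish_job gives the robot as it stands.
- The arm moves only by the shell command python3 -m crank 'ROWS' [OPENING] [FORCE]. ROWS is text: rows parted by semicolons, each of 6 numbers parted by spaces: the shift along the tool's x, y, z in mm, then the turn, a rotation vector about the tool's x, y, z in rad. In form: tx ty tz ax ay az; .... A call has 1 to 12 rows; each row shifts and turns the commanded pose from where the row before left it, along the tool's axes as they then stand; what a row does not reach is not made up. A row lasts 1/8 s, in which the tool goes at most 62.5 mm and 10.7 degrees, less where a joint would pass 70% of its speed; a pose out of reach is approached as far as the arm can. A call is refused whole if a number of a shift passes 62.5 or a number of a turn 0.188, either way. A call with a gripper value outside its range is refused whole. OPENING is the opening in per cent of the stroke, from 0 (shut) to 100 (fully open), set as the call begins (- or left out, the last holds). The fingers move at their own pace and stop on an object; FORCE is the grip in N (left out, the last holds). Time passes only in rows, so rows that do not move let the fingers close. It gives the time, the measured TCP pose, the force and the opening at its end, in the units of the state.
- sense(): the state, without advancing time (a new reading comes with each control period).
- read_camera(name): name is "scene" or "side" or "wrist"; returns a dict with "frame" (400x640x3 uint8, blue, green, red), "camera_matrix" (3x3 intrinsics, pixels), "pose" (4x4, takes a point from camera to world coordinates). Camera axes: x right, y down, z forward; pixel columns grow to the right and rows downward; lengths in m; the calibration is good to about 2 mm. A picture is of the moment at which its call begins. There is no depth.
- finish_job(): hands the job in, once; it reports no verdict.
The state is a dict: "time_s": time; "joint_pos": joint angles; "joint_velocities": joint speeds; "effort": joint torques, N m; "ee_pos": TCP position; "orientation": TCP orientation; "wrist_force": force on the tool from outside, world axes, zero at the start; "moment": the same for the moment, N m; "finger_gap": finger opening in m.
Only numpy, scipy, OpenCV 4.12 (cv2) and the standard library are available. Lean on these libraries where they do the work, as an engineer would, in place of code of your own. Each camera call takes 0.05 s, during which the arm holds its last target. There are 200 camera calls.

## Task

One of the two slotted cam locks on the label machine's service cover is still open. Take the key from its holder, put its blade in that lock's slot and turn it clockwise until the cam is fully home against its stop, without forcing it; then stand the key back in its holder, released. Leave the lock that is already shut, and the other things on the bench, as they are.

Things in the scene. Friction and masses are not known exactly. Their poses are not given: they have to be found in the camera images.
- unit: Label machine's control unit, fixed: blue case 200 (x) x 320 (y) x 62 mm with a white cover, cover top 70 mm above the bench. Origin: centre of its underside. Both cam locks stand on the cover at x = -40 mm, y = +85 or -85 mm in this frame (which is which varies). Two dark pointers by each lock; a seated cam's slot lies between them, along this x axis.
- slot_open (a point): Centre of the open lock's slot, level with the cam's face; x along the slot, z up. The slot is closed at its ends: 26 long x 5 wide x 6 mm deep. The blade has 2 mm play across it, and it yields a little in the hand, so the cam lags behind the key: turn on past the nominal angle until the torque rises at the stop.
- cam_open (a joint): Angle of the open lock's cam, rad: grows clockwise seen from above. It starts 0.1 to 0.4 and the hard stop (fully home) is at 1.571, where the slot lies along the unit's x axis, in line with the two pointers. Dry friction of 0.10 N m all the way, no spring in rotation: it stays where it is left.
- slot_shut (a point): The other lock, the same in build and already home (slot along the unit's x axis): leave it. Point and axes as for slot_open.
- cam_shut (a joint): Angle of the shut lock's cam, rad: 1.571, to stay so.
- key: Cam key, 70 to 120 g, standing blade down in its holder. Steel blade 22 (x) x 3 (y) mm, 22 mm long, under a black flat-sided handle 40 (x) x 16 (y) x 56 mm high (22 to 78 mm above the tip). Origin: centre of the blade's lower edge; z up the handle. Grip it across y by the handle. Half a turn about z makes no difference to it.
- key_tip (a point): Centre of the key blade's lower edge (same point and axes as key).
- holder_mouth (a point): Centre of the holder's hole at its top face; x runs along the hole's length. The holder is a fixed aluminium block 60 x 60 x 30 mm high on the bench with a hole 27 (x) x 8 (y) mm, 26 mm deep. The key stands in it with its blade 22 mm deep and the handle's underside resting on the block.
- label_roll: Bystander: paper label roll, 76 mm across, 40 mm high. Origin: centre of its underside.
- ink_jar: Bystander: white jar, 48 mm across, 70 mm high. Origin: centre of its underside.
- carton: Bystander: small carton 110 x 80 x 50 mm. Origin: centre of its underside.
- lock_open: Open lock's fixed collar, black, 52 mm across and 16 mm high, on the cover; origin: centre of its underside, axes as the unit's. In it sits a steel cam head 36 mm across, face level with the collar's top (86 mm above the bench). The head is sprung: it sinks 1 mm per 2 N of push, at most 5 mm, slot and all. Over 40 N on it (push and edge pressures added, about 0.3 N m) is too much.

How it is judged:
On the way, in this order (a step that is already met when the one before it is completed fails the run):
1. the key's blade is seated in the open lock's slot (horizontal distance between key_tip and slot_open below 0.005 m and z of key_tip in the frame of slot_open below -0.004 m), for 0.2 s.
2. the key, still in the slot, has turned the cam fully home (value of joint cam_open above 1.525 rad and horizontal distance between key_tip and slot_open below 0.006 m and z of key_tip in the frame of slot_open below -0.002 m), for 0.2 s.
At the end, for the whole second after the job is handed in: The open lock's cam is within 0.046 rad (2.6 degrees) of its stop, the shut lock still is too, and the key stands at rest and upright (within 7 degrees) in its holder, blade at least 18 mm deep (value of joint each of cam_open, cam_shut above 1.525 rad and horizontal distance between key_tip and holder_mouth below 0.008 m and z of key_tip in the frame of holder_mouth below -0.018 m and angle between key's own z axis and vertical below 0.12 rad and linear speed of key below 0.01 m/s); the robot touches nothing.
It fails at once if the key bears on the open lock with more than 40 N, push and edge pressures added up (pressed or turned too hard) (contact force between key and lock_open above 40 N).
It fails at once if the shut lock is turned (value of joint cam_shut below 1.5 rad).
It fails at once if the label roll, jar or carton is pushed more than 30 mm (distance of any of label_roll, ink_jar, carton from where it was at the start of the episode above 0.03 m).
It also fails if it takes over 72 s, if anything falls off the work surface, if the arm or the gripper's body presses on something with over 40 N, if the wrist force passes 120 N, or if a joint passes its speed limit or range.

## Working session

There is one attempt and no reset: what is moved stays moved. The work goes in short steps, Python scripts to look and compute and a shell command to move; the robot and the scene stay as the last step left them, time stands still between calls to the robot, and variables do not carry over. Pictures are saved under pics/ and viewed, on a budget of 10 in all, crops included, one or two more only if the job needs it, and the job is handed in when it is done.

```bash
ls; mkdir -p pics; cat > h.py <<'E'
import numpy as np, cv2
from scipy.spatial.transform import Rotation as R
from bench import sense, read_camera
def snap(n,f):
    c=read_camera(n); cv2.imwrite(f'pics/{f}.png',c['frame']); np.savez(f'pics/{f}.npz',K=c['camera_matrix'],P=c['pose']); return c
def load(f):
    d=np.load(f'pics/{f}.npz'); return dict(frame=cv2.imread(f'pics/{f}.png'),camera_matrix=d['K'],pose=d['P'])
def ray(c,u,v):
    d=c['pose'][:3,:3]@np.linalg.solve(c['camera_matrix'],[u,v,1.]); return c['pose'][:3,3],d/np.linalg.norm(d)
def onz(c,uv,z):
    o,d=ray(c,*uv); return o+d*(z-o[2])/d[2]
def tri(c1,p1,c2,p2):
    A=np.zeros((3,3));b=np.zeros(3)
    for c,p in((c1,p1),(c2,p2)):
        o,d=ray(c,*p);M=np.eye(3)-np.outer(d,d);A+=M;b+=M@o
    return np.linalg.solve(A,b)
def proj(c,p):
    T=np.linalg.inv(c['pose']);q=c['camera_matrix']@(T[:3,:3]@np.asarray(p)+T[:3,3]);return q[:2]/q[2]
E
python3 - <<'E'
from h import *
np.set_printoptions(precision=4,suppress=True)
s=sense();print(s, R.from_rotvec(s['orientation']).as_matrix())
a=snap('scene','s0');b=snap('side','d0');snap('wrist','w0')
cv2.imwrite('pics/v0.png',cv2.resize(np.vstack([a['frame'],b['frame']]),(480,600),interpolation=cv2.INTER_AREA))
print(a['pose'],b['pose'])
E
```

```text
pics
{'time_s': 0.0, 'joint_pos': array([ 1.1332,  0.2593,  1.5361, -0.    ,  1.348 , -0.2028]), 'joint_velocities': array([-0.001 , -0.0005, -0.0004,  0.001 ,  0.0022,  0.0002]), 'effort': array([ -0.0007, -43.7294, -28.4001,   0.072 ,   0.0412,  -0.0002]), 'ee_pos': array([0.1277, 0.5344, 0.2178]), 'orientation': array([-1.5646,  0.1848, -0.1839]), 'wrist_force': array([-0.055 ,  0.7319, -0.7613]), 'moment': array([-0.0087,  0.0395,  0.0586]), 'finger_gap': 0.09277057626979598} [[ 0.9726 -0.0007  0.2326]
 [-0.2326 -0.0016  0.9726]
 [-0.0003 -1.     -0.0017]]
[[-0.8083  0.4411 -0.3899  0.9335]
 [ 0.5887  0.6045 -0.5366  0.724 ]
 [-0.001  -0.6633 -0.7483  0.9276]
 [ 0.      0.      0.      1.    ]] [[ 0.9574 -0.2241  0.182   0.3519]
 [-0.2886 -0.7232  0.6274 -0.391 ]
 [-0.009  -0.6532 -0.7571  0.6914]
 [ 0.      0.      0.      1.    ]]
```

View pics/s0.png

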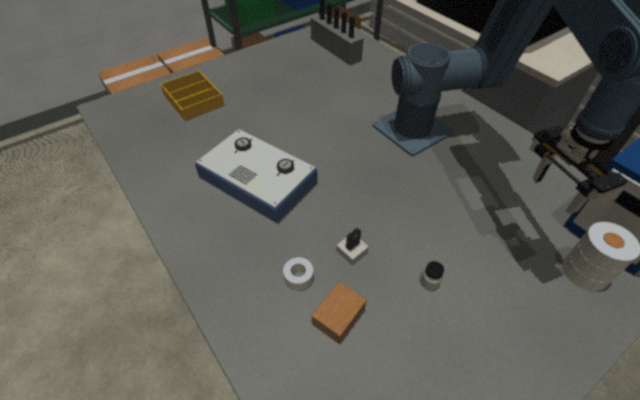

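View pics/d0.png

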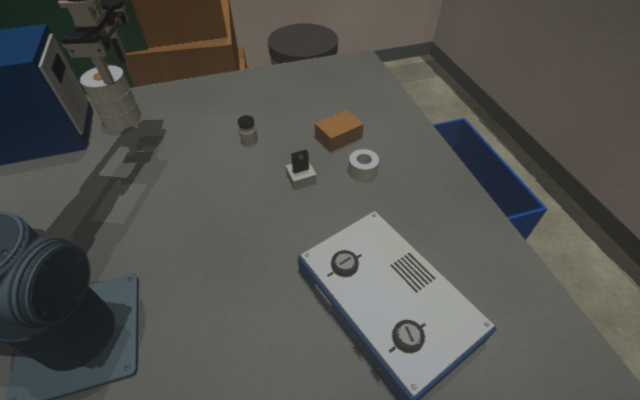

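The scene view shows the key in its holder at about (352,245) and locks at (243,144) and (285,166). In the side view the key is at (300,165) and the locks are at (345,262), with its slot along the pointers (shut), and (408,335), with its slot crosswise (open).

```bash
cat > m1.py <<'E'
from h import *
np.set_printoptions(precision=4,suppress=True)
a=load('s0');b=load('d0')
def blob(c,uv,r,f):
    m=f(c['frame'].astype(int)).astype(np.uint8);w=np.zeros_like(m);cv2.circle(w,uv,r,1,-1);m&=w
    n,l,st,ce=cv2.connectedComponentsWithStats(m);i=1+np.argmax(st[1:,4]);return (l==i),st[i],ce[i]
dark=lambda f:f.max(2)<75
ld=lambda f:f.max(2)<95
for n,pa,pb in(('shut?',(285,166),(345,262)),('open?',(243,144),(408,335))):
    out=[]
    for c,p,r in((a,pa,14),(b,pb,24)):
        m,st,ce=blob(c,p,r,ld)
        cn=max(cv2.findContours(m.astype(np.uint8),0,1)[0],key=cv2.contourArea)
        e=cv2.fitEllipse(cv2.convexHull(cn));out.append(e[0]);print(n,st,e,onz(c,e[0],.082))
    print('tri',tri(a,out[0],b,out[1]))
for c,p,r in((a,(352,242),28),(b,(300,165),28)):
    m,st,ce=blob(c,p,r,dark);print('key',st,ce,onz(c,ce,.06))
    m,st,ce=blob(c,p,r,lambda f:f.min(2)>130);print('holder',st,ce,onz(c,ce,.03))
E
python3 m1.py
python3 - <<'E'
import sys;sys.path.insert(0,'.')
from h import *
a=load('s0')['frame'];b=load('d0')['frame']
f=lambda i,x,y,w,h:cv2.resize(i[y:y+h,x:x+w],(400,300),interpolation=cv2.INTER_CUBIC)
cv2.imwrite('pics/c0.png',np.vstack([np.hstack([f(a,220,120,88,66),f(b,320,240,120,120*3//4+30)]),np.hstack([f(a,312,215,80,60),f(b,260,135,80,60)])]))
E
```

```text
shut? [277 161  17  13 113] ((285.0821228027344, 166.08804321289062), (14.083680152893066, 17.46043586730957), 79.026611328125) [ 0.5038 -0.0313  0.082 ]
shut? [328 250  33  27 362] ((343.9910888671875, 263.7856140136719), (25.900245666503906, 35.82855987548828), 59.6641731262207) [ 0.5009 -0.045   0.082 ]
tri [ 0.5013 -0.0394  0.0738]
open? [235 138  16  13 101] ((242.8122100830078, 143.99696350097656), (12.725530624389648, 16.566463470458984), 79.76803588867188) [ 0.5565 -0.191   0.082 ]
open? [390 320  35  33 502] ((406.9542236328125, 336.80548095703125), (32.710079193115234, 41.345035552978516), 48.87428665161133) [ 0.553  -0.2048  0.082 ]
tri [ 0.5542 -0.2014  0.0735]
key [346 228  15  22 225] [353.0578 238.5867] [0.4965 0.2777 0.06  ]
holder [338 239  30  19 208] [352.6971 248.4375] [0.5022 0.2862 0.03  ]
key [291 150  18  23 339] [299.9263 160.6254] [0.5002 0.274  0.06  ]
holder [287 165  28  15 130] [301.1385 173.1846] [0.4983 0.2609 0.03  ]
```

View pics/c0.png

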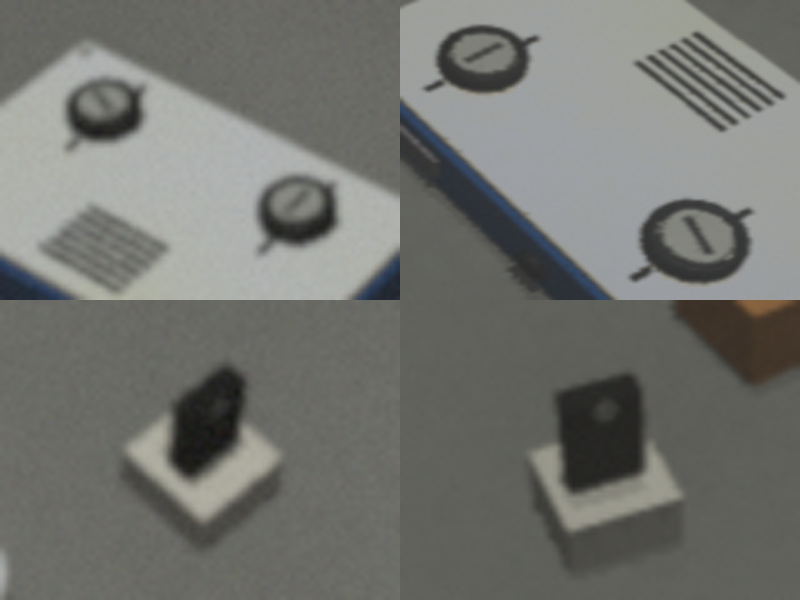

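The crops confirm that the far lock (world about 0.554, -0.203) is open and the near one (0.501, -0.042) is shut. The key is at about (0.499, 0.276). Next I'll find the wrist camera offset and the move there.

```bash
cat >> h.py <<'E'
def to(p,yaw=None):
    """shift in tool mm to world TCP p; yaw: wanted direction (world) of tool z, returns turn about tool y"""
    s=sense();M=R.from_rotvec(s['orientation']).as_matrix()
    d=M.T@(np.asarray(p)-s['ee_pos'])*1000
    z=M[:,2];cur=np.arctan2(z[1],z[0]);o=f"shift {d.round(1)} zyaw {cur:.4f}"
    if yaw is not None:
        t=(yaw-cur+np.pi/2)%np.pi-np.pi/2;o+=f" turn_y {-t:.4f}"
    t=np.cross(M[:,1],[0,0,-1]);o+=f" tilt(tool) {(M.T@t).round(4)} t={s['time_s']:.2f} F={s['wrist_force'].round(1)} M={s['moment'].round(3)} gap={s['finger_gap']:.4f} q6={s['joint_pos'][5]:.2f}"
    print(o)
E
python3 - <<'E'
from h import *
np.set_printoptions(precision=4,suppress=True)
s=sense();M=R.from_rotvec(s['orientation']).as_matrix();c=load('w0')
print(M.T@(c['pose'][:3,3]-s['ee_pos']),M.T@c['pose'][:3,:3],c['camera_matrix'])
to([.499,.276,.25])
a=load('s0');b=load('d0')
# key long direction: holder-side crop bottom edge of handle at z=.03
p=onz(b,(260+172/5,135+192/5),.03);q=onz(b,(260+248/5,135+170/5),.03);print(p,q)
E
```

```text
[-0.071  -0.1655 -0.0005] [[ 0.0001  0.9662  0.258 ]
 [-0.001  -0.258   0.9662]
 [ 1.     -0.0003  0.001 ]] [[345.7974   0.     318.202 ]
 [  0.     345.7974 204.6107]
 [  0.       0.       1.    ]]
shift [ 421.2  -31.9 -165.1] zyaw 1.3360 tilt(tool) [ 0.0013 -0.     -0.0002] t=0.15 F=[-0.8 -0.  -0.6] M=[-0.04   0.021  0.006] gap=0.0929 q6=-0.20
[0.4822 0.2651 0.03  ] [0.5224 0.2689 0.03  ]
```

```bash
python3 -m crank '47 0 -18 0 0 0;47 0 -18 0 0 0;47 0 -18 0 0 0;47 0 -18 0 0 0;47 0 -18 0 0 0;47 0 -18 0 0 0;47 0 -18 0 0 0;47 0 -18 0 0 0;46 0 -18 0 0 0;0 0 0 0 -0.16 0;0 0 0 0 -0.16 0;0 0 0 0 0 0'
python3 - <<'E'
from h import *
to([.499,.276,.22],1.66);snap('wrist','w1')
E
```

```text
time_s: 1.65
ee_pos: [0.5006, 0.2789, 0.2182]
orientation: [-1.57, -0.065, 0.066]
wrist_force: [-0.1, 0.6, -0.1]
finger_gap: 0.0934
shift [-1.8 -1.8 -2.8] zyaw 1.6542 turn_y -0.0058 tilt(tool) [ 0.0002 -0.     -0.0009] t=1.65 F=[-0.1  0.6 -0.1] M=[ 0.001  0.016 -0.013] gap=0.0934 q6=-1.34
```

View pics/w1.png

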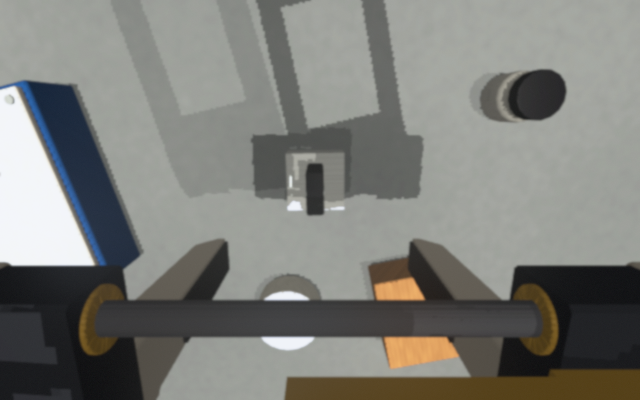

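The wrist view shows the key at about (315,188), upright in the picture so aligned with the tool, between the fingers. The holder is at (316,180).

```bash
cat > m2.py <<'E'
from h import *
import sys
np.set_printoptions(precision=4,suppress=True)
c=load(sys.argv[1]);u,v,r=map(int,sys.argv[2:5])
f=c['frame'].astype(int);m=(f.max(2)<50).astype(np.uint8);w=np.zeros_like(m);cv2.rectangle(w,(u-r,v-r),(u+r,v+r),1,-1);m&=w
n,l,st,ce=cv2.connectedComponentsWithStats(m);i=1+np.argmax(st[1:,4]);print(st[i],ce[i])
rows=[(y,np.where(l[y]==i)[0]) for y in range(st[i][1],st[i][1]+st[i][3])]
for y,x in rows[::4]: print(y,x.min(),x.max(),end=' | ')
box=cv2.boxPoints(cv2.minAreaRect(np.argwhere(l==i)[:,::-1].astype(np.float32)));print()
for p in box: print(p,onz(c,p,.086),onz(c,p,.03))
E
python3 m2.py w1 315 188 28
python3 - <<'E'
import sys;sys.path.insert(0,'.')
from h import *
c=load('w1')['frame'];cv2.imwrite('pics/c1.png',cv2.resize(c[140:220,270:370],(800,600),interpolation=cv2.INTER_CUBIC))
E
```

```text
[307 165  15  26 214] [313.1402 173.6121]
165 309 320 | 169 308 321 | 173 307 321 | 177 308 314 | 181 308 311 | 185 308 313 | 189 308 312 | 
[307. 165.] [0.4745 0.2668 0.086 ] [0.4829 0.2657 0.03  ]
[321. 165.] [0.4735 0.2788 0.086 ] [0.4817 0.28   0.03  ]
[321. 190.] [0.4956 0.2807 0.086 ] [0.5079 0.2823 0.03  ]
[307. 190.] [0.4966 0.2684 0.086 ] [0.5091 0.2677 0.03  ]
```

View pics/c1.png

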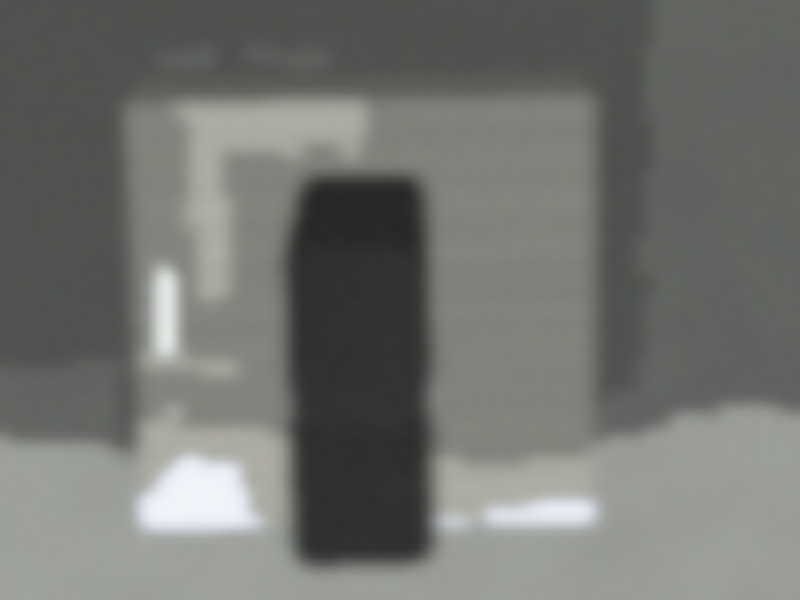

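The crop shows the key's top face from (306.5,172.7) to (323.5,214.7), with its front side above that. The holder's top face spans (286,153.3) to (344.7,210).

```bash
python3 - <<'E'
from h import *
np.set_printoptions(precision=4,suppress=True)
c=load('w1')
q=lambda x,y:(270+x/8-.5,140+y/7.5-.5)
K=[onz(c,q(*p),.086) for p in((292,247),(427,247),(431,560),(299,560))]
H=[onz(c,q(*p),.03) for p in((126,97),(597,97),(600,527),(136,527))]
for X in(K,H):
    X=np.array(X);print(X[:,:2].tolist(),X.mean(0),[np.linalg.norm(X[i]-X[i-1]) for i in range(4)],'ang',np.arctan2(*(X[2]+X[3]-X[0]-X[1])[[1,0]]),np.arctan2(*(X[1]+X[2]-X[0]-X[3])[[1,0]])-np.pi/2)
to(np.mean(K,0)+[0,0,.06])
E
```

```text
[[0.48105829465625594, 0.2663878467658878], [0.47984005772119903, 0.2810166415004099], [0.517512240921007, 0.28474259799785084], [0.5187402930674242, 0.2699750915330296]] [0.4993 0.2755 0.086 ] [np.float64(0.03785236226814218), np.float64(0.014679432435033675), np.float64(0.037855992113015824), np.float64(0.014818480329063992)] ang 0.09674804002748594 0.08302627692599418
[[0.4719159171171466, 0.24266464134642937], [0.46693821129566837, 0.3023992057274919], [0.5272548905425538, 0.30900725168141824], [0.5323665622817998, 0.24754807800927478]] [0.4996 0.2754 0.03  ] [np.float64(0.06064757583335737), np.float64(0.05994160272332133), np.float64(0.06067757466066737), np.float64(0.06167138085394633)] ang 0.09486827305011096 0.08305846341937784
shift [-1.5 72.4 -3.5] zyaw 1.6526 tilt(tool) [ 0.0001  0.     -0.0006] t=1.70 F=[-0.5  0.5 -0.8] M=[-0.065  0.042  0.03 ] gap=0.0931 q6=-1.34
```

```bash
python3 -m crank '-1 35 -2 0 -0.008 0;-0.5 35 -1.5 0 0 0;0 0 0 0 0 0'
python3 - <<'E'
from h import *
c=snap('wrist','w2');to([.4993,.2755,.045],1.66)
a=load('w1');print(proj(c,[.4993,.2755,.086]))
u,v=proj(c,[.4993,.2755,.086]).astype(int)
x0,y0=u-60,max(v-45,0);print(x0,y0)
cv2.imwrite('pics/c2.png',cv2.resize(c['frame'][y0:y0+90,x0:x0+120],(800,600),interpolation=cv2.INTER_CUBIC))
E
```

```text
time_s: 2.08
ee_pos: [0.4972, 0.275, 0.1461]
orientation: [-1.571, -0.067, 0.076]
wrist_force: [-0.1, 0.5, 0.0]
finger_gap: 0.093
shift [ 8.000e-01  1.032e+02 -1.000e-01] zyaw 1.6623 turn_y 0.0023 tilt(tool) [ 0.0004 -0.     -0.0023] t=2.12 F=[0.6 0.5 1. ] M=[ 0.065  0.018 -0.036] gap=0.0929 q6=-1.35
[319.20280134 223.21959267]
259 178
```

View pics/c2.png

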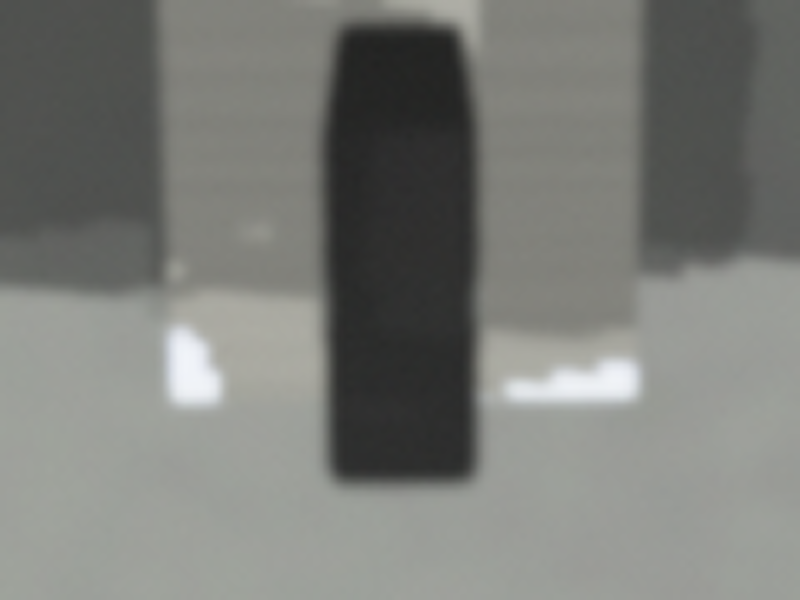

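In this closer view the key's top face spans about (308,197) to (330.5,250). I'll triangulate it with the first view.

```bash
python3 - <<'E'
from h import *
np.set_printoptions(precision=4,suppress=True)
a=load('w1');c=load('w2')
q=lambda x,y:(270+x/8-.5,140+y/7.5-.5)
g=lambda x,y:(259+x*.15-.5,178+y*.15-.5)
P=np.array([tri(a,q(*s),c,g(*t)) for s,t in zip(((292,247),(427,247),(431,560),(299,560)),((326,125),(477,125),(477,482),(330,482)))])
print(P,P.mean(0));K=np.array([onz(c,g(*t),.086) for t in((326,125),(477,125),(477,482),(330,482))])
print(K.mean(0),np.arctan2(*(K[2]+K[3]-K[0]-K[1])[[1,0]]))
to([*K.mean(0)[:2],.045])
E
```

```text
[[0.4812 0.2661 0.0856]
 [0.4801 0.2811 0.0845]
 [0.5161 0.2845 0.0907]
 [0.5171 0.2697 0.0916]] [0.4986 0.2754 0.0881]
[0.4996 0.2753 0.086 ] 0.09673327578532522
shift [  1.1 103.2  -0.3] zyaw 1.6623 tilt(tool) [ 0.0004 -0.     -0.0023] t=2.12 F=[0.6 0.5 1. ] M=[ 0.065  0.018 -0.036] gap=0.0929 q6=-1.35
```

```bash
python3 -m crank '1.5 26 0 0 0 0;0 26 0 0 0 0;0 26 0 0 0 0;0 24 0 0 0 0;0 0 0 0 0 0' && python3 -m crank '0 0 0 0 0 0;0 0 0 0 0 0;0 0 0 0 0 0;0 0 0 0 0 0;0 0 0 0 0 0;0 0 0 0 0 0' 0 45
python3 -c "
from h import *
to([.499,.2755,.15])"
```

```text
time_s: 2.75
ee_pos: [0.5009, 0.2759, 0.0468]
orientation: [-1.57, -0.072, 0.073]
wrist_force: [-0.3, 0.5, 0.6]
finger_gap: 0.0931
time_s: 3.5
ee_pos: [0.501, 0.2757, 0.0467]
orientation: [-1.57, -0.073, 0.073]
wrist_force: [-0.1, 1.3, -0.6]
finger_gap: 0.0374
shift [  -2.  -103.3   -0. ] zyaw 1.6640 tilt(tool) [ 0.  0. -0.] t=3.50 F=[-0.1  1.3 -0.6] M=[-0.036 -0.005 -0.002] gap=0.0374 q6=-1.36
```

```bash
python3 -m crank '0 0 0 0 0 0;0 0 0 0 0 0;0 0 0 0 0 0;0 0 0 0 0 0;0 0 0 0 0 0;0 0 0 0 0 0' 
python3 -c "
from h import *
to([.499,.2755,.15])"; python3 -m crank '0 -20 0 0 0 0;0 -40 0 0 0 0;0 -50 0 0 0 0;0 -20 0 0 0 0;0 0 0 0 0 0'; python3 -c "
from h import *
to([.530,-.195,.20])"
```

```text
time_s: 4.25
ee_pos: [0.501, 0.2757, 0.0466]
orientation: [-1.57, -0.073, 0.073]
wrist_force: [0.3, -0.0, -2.0]
finger_gap: 0.0159
shift [  -2.  -103.4   -0. ] zyaw 1.6640 tilt(tool) [ 0.     -0.     -0.0001] t=4.25 F=[ 0.3 -0.  -2. ] M=[ 0.05 -0.03  0.02] gap=0.0159 q6=-1.36
time_s: 4.88
ee_pos: [0.502, 0.2761, 0.1784]
orientation: [-1.569, -0.076, 0.07]
wrist_force: [-0.7, -0.3, -1.8]
finger_gap: 0.0155
shift [ -15.9  -22.  -471.6] zyaw 1.6641 tilt(tool) [-0.0008  0.      0.0039] t=4.88 F=[-0.7 -0.3 -1.8] M=[ 0.044  0.028 -0.021] gap=0.0155 q6=-1.36
```

```bash
python3 -m crank '-2 -3 -52 0 0 0;-2 -3 -52 0 0 0;-2 -3 -52 0 0 0;-2 -3 -52 0 0 0;-2 -3 -52 0 0 0;-2 -3 -52 0 0 0;-2 -2 -52 0 0 0;-2 0 -52 0 0 0;0 0 -53 0 0 0' && python3 -m crank '0 0 0 0 0.18 0;0 0 0 0 0.18 0;0 0 0 0 0.18 0;0 0 0 0 0.18 0;0 0 0 0 0.18 0;0 0 0 0 0.18 0;0 0 0 0 0.18 0;0 0 0 0 0.18 0;0 0 0 0 0.18 0;0 0 0 0 0 0;0 0 0 0 0 0'
python3 - <<'E'
from h import *
c=snap('wrist','w3');to([.554,-.203,.20])
print(proj(c,[.554,-.203,.086]),proj(c,sense()['ee_pos']-[0,0,.0387]))
E
```

```text
time_s: 6.0
ee_pos: [0.5277, -0.1939, 0.1947]
orientation: [-1.568, -0.071, 0.075]
wrist_force: [0.3, 0.5, -2.1]
finger_gap: 0.0155
time_s: 7.38
ee_pos: [0.5282, -0.1925, 0.1956]
orientation: [-1.232, 1.176, -1.173]
wrist_force: [-0.6, -1.4, -1.2]
finger_gap: 0.016
shift [11.6 -4.2 25.1] zyaw 0.0469 tilt(tool) [ 0.0011  0.     -0.0007] t=7.42 F=[ 0.5  0.4 -1.9] M=[-0.013 -0.005  0.013] gap=0.0156 q6=-0.59
[348.32948504 215.67408302] [317.95394319 230.45202348]
```

View pics/w3.png

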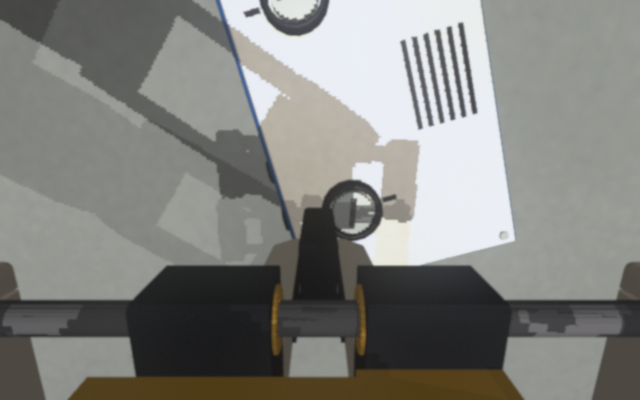

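The open lock is at about (352,210) with its slot near vertical in the picture, and the key handle at (318,240) partly covers it. I'll shift to get a clear second view.

```bash
python3 -m crank '-10 0 13 0 0 0;-10 0 12 0 0 0;0 0 0 0 0 0;0 0 0 0 0 0'
python3 - <<'E'
from h import *
c=snap('wrist','w4');to([.554,-.203,.20])
d=load('w3')
print(proj(c,[.554,-.203,.086]))
u,v=proj(c,[.554,-.203,.086]).astype(int);x0,y0=u-50,v-50;print(x0,y0,)
f=lambda i,x,y:cv2.resize(i[y:y+100,x:x+100],(400,400),interpolation=cv2.INTER_CUBIC)
cv2.imwrite('pics/c4.png',np.hstack([f(c['frame'],x0,y0),f(d['frame'],302,160)]))
E
```

```text
time_s: 7.92
ee_pos: [0.5529, -0.1713, 0.1965]
orientation: [-1.231, 1.176, -1.176]
wrist_force: [0.1, 0.3, -1.2]
finger_gap: 0.0157
shift [31.5 -3.4 -0.1] zyaw 0.0446 tilt(tool) [ 0.0004 -0.      0.0001] t=7.97 F=[-1.   1.2 -1.4] M=[-0.062  0.027  0.009] gap=0.0160 q6=-0.54
[317.43470888 237.79622899]
267 187
```

View pics/c4.png

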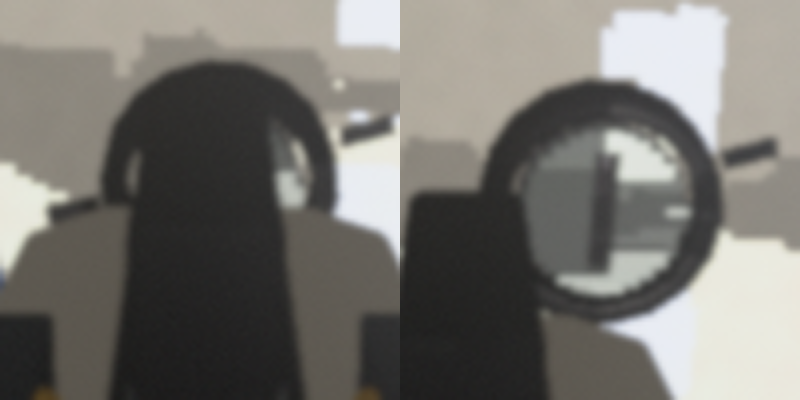

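The right crop (from w3) shows the cam disk spanning (332.5,191.3)–(375.3,233.3) and the slot running from (353.8,198) to (351.5,228). In the left crop the key hides it, so I need one more view from the other side.

```bash
python3 -m crank '10 0 15 0 0 0;10 0 15 0 0 0;0 0 0 0 0 0;0 0 0 0 0 0'
python3 - <<'E'
from h import *
c=snap('wrist','w5');to([.554,-.203,.20])
u,v=proj(c,[.554,-.203,.086]).astype(int);x0,y0=u-40,v-40;print(x0,y0)
cv2.imwrite('pics/c5.png',cv2.resize(c['frame'][y0:y0+80,x0:x0+80],(600,600),interpolation=cv2.INTER_CUBIC))
E
```

```text
time_s: 8.48
ee_pos: [0.5829, -0.1901, 0.1964]
orientation: [-1.23, 1.178, -1.176]
wrist_force: [0.3, 0.5, -0.6]
finger_gap: 0.0157
shift [ 11.7  -3.4 -29.4] zyaw 0.0439 tilt(tool) [ 0.0008  0.     -0.0004] t=8.53 F=[-0.2  0.2 -1. ] M=[-0.092  0.064  0.058] gap=0.0156 q6=-0.54
242 175
```

View pics/c5.png

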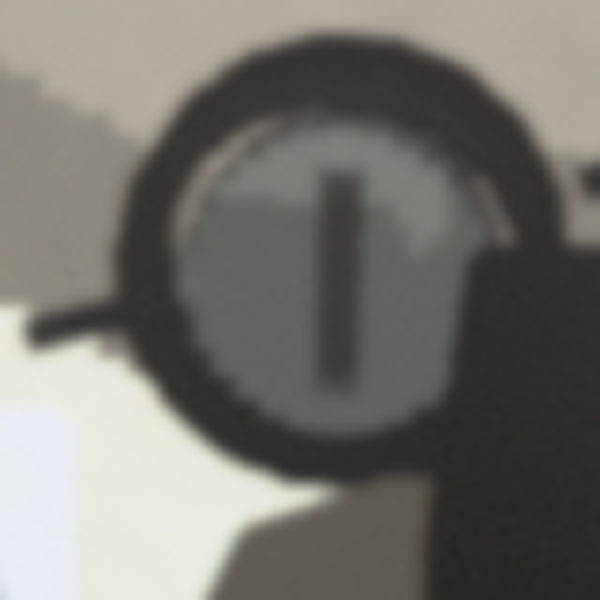

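The slot is clear here: crop (343,172) to (337,390), centred near pixel (286.8,212).

```bash
python3 - <<'E'
from h import *
np.set_printoptions(precision=4,suppress=True)
a=load('w3');c=load('w5')
p=lambda x,y:(302+(x-400)/4-.5,160+y/4-.5)
g=lambda x,y:(242+x/7.5-.5,175+y/7.5-.5)
A=[(607,152),(598,272)];B=[(343,172),(337,390)]
T=[tri(a,p(*s),c,g(*t)) for s,t in zip(A,B)];print('tri',T,np.mean(T,0))
for c_,f,L in((a,p,A),(c,g,B)):
    P=[onz(c_,f(*s),.084) for s in L];d=P[0]-P[1];print(np.mean(P,0),np.linalg.norm(d),'slot yaw',np.arctan2(d[1],d[0]))
s=sense();M=R.from_rotvec(s['orientation']).as_matrix();print('key yaw',np.arctan2(-M[1,0],-M[0,0]))
# pointers in w5: left pointer tip (30,335)->(115,305); direction
P=[onz(c,g(*s),.07) for s in((30,332),(115,305))];print('ptr',P);d=P[1]-P[0];print(np.arctan2(d[1],d[0]))
to(np.r_[np.mean([onz(a,p(602.5,212),.084),onz(c,g(340,281),.084)],0)[:2],.15])
E
```

```text
tri [array([ 0.5573, -0.1883,  0.0827]), array([ 0.5572, -0.2139,  0.0834])] [ 0.5573 -0.2011  0.083 ]
[ 0.5572 -0.2008  0.084 ] 0.02607761554597402 slot yaw 1.571186596875856
[ 0.5574 -0.2008  0.084 ] 0.025332677100467216 slot yaw 1.56478626462726
key yaw 1.6146515781045916
ptr [array([ 0.5199, -0.2126,  0.07  ]), array([ 0.5299, -0.2088,  0.07  ])]
0.3591506422137962
shift [  9.5  46.6 -26. ] zyaw 0.0439 tilt(tool) [ 0.0008  0.     -0.0004] t=8.53 F=[-0.2  0.2 -1. ] M=[-0.092  0.064  0.058] gap=0.0156 q6=-0.54
```

```bash
python3 - <<'E'
from h import *
np.set_printoptions(precision=4,suppress=True)
c=load('w5');s=sense();M=R.from_rotvec(s['orientation']).as_matrix()
f=c['frame'].astype(int)
for u in (308,312,315,318,322,325,328,332): print(u,f[195:222,u].max(1))
for v in (215,220,226): print(v,f[v,296:345].max(1))
for uv in ((312,207.5),(318,207.5),(325,207.5)):
    for h in(.0167,.015): print(uv,M.T@(onz(c,uv,s['ee_pos'][2]-h)-s['ee_pos'])*1000)
E
```

```text
308 [53 52 52 52 56 64 72 79 87 92 95 92 76 58 49 47 46 46 46 47 46 46 45 46
 45 45 44]
312 [57 53 50 50 51 52 50 51 51 50 48 50 49 48 48 47 47 49 46 48 48 46 46 45
 45 45 44]
315 [138 116 100  84  71  62  57  55  54  53  52  51  49  48  48  49  49  47
  47  47  47  48  46  46  45  45  46]
318 [155 138 124 119 119 120 123 126 128 128 125 116  90  64  51  47  48  47
  48  48  46  48  47  46  46  46  47]
322 [145 106  72  58  60  76 108 130 138 140 139 129 103  70  53  49  49  49
  49  48  48  48  48  48  49  46  48]
325 [120  78  60  58  74 104 129 139 141 140 139 128 102  71  55  50  50  49
  50  49  50  50  49  49  47  48  48]
328 [ 91  64  61  74 105 129 139 141 140 140 139 128 103  73  55  51  50  50
  50  50  50  49  50  49  50  49  49]
332 [125 114 113 132 152 150 143 141 141 140 140 138 132 117 100  86  78  73
  70  65  62  59  57  54  54  52  54]
215 [101 100 100 101  99  97  87  69  52  47  46  46  46  46  46  46  48  46
  46  47  48  47  46  48  48  47  48  48  49  50  50  49  50  50  50  53
  62  90 117 134 138 138 139 139 139 140 138 139 139]
220 [ 99 100  98  99  98  89  74  55  47  45  45  44  45  45  45  46  45  47
  45  45  47  45  46  45  48  47  46  47  48  48  48  48  49  48  48  50
  52  69 102 129 142 144 145 145 144 144 145 145 145]
226 [ 99 100  98  96  88  72  54  45  43  45  43  44  44  44  44  44  44  44
  45  45  44  45  45  44  45  45  46  46  47  46  47  48  46  48  48  48
  50  59 102 168 219 231 233 233 234 233 233 233 234]
(312, 207.5) [-20.6124  16.7112  -3.0529]
(312, 207.5) [-21.0788  15.0114  -3.0222]
(318, 207.5) [-20.6119  16.7087   0.2249]
(318, 207.5) [-21.0782  15.0089   0.2251]
(325, 207.5) [-20.6113  16.7058   4.0491]
(325, 207.5) [-21.0776  15.0061   4.0136]
```

```bash
python3 -m crank '5 10 -13 0 0.047 0;5 20 -13 0 0 0;0 20 0 0 0 0;0 10 0 0 0 0;0 0 0 0 0 0;0 0 0 0 0 0'; python3 -c "
from h import *
to([.5573,-.202,.131],-0.003)"
```

```text
time_s: 9.28
ee_pos: [0.5584, -0.201, 0.1375]
orientation: [-1.208, 1.21, -1.212]
wrist_force: [-0.1, 0.7, -1.5]
finger_gap: 0.0156
shift [ 1.   6.5 -1.1] zyaw -0.0028 turn_y 0.0002 tilt(tool) [-0.0011 -0.      0.0007] t=9.28 F=[-0.1  0.7 -1.5] M=[-0.084  0.12  -0.005] gap=0.0156 q6=-0.53
```

```bash
python3 -m crank '1 5 -1.1 0 0 0;0 5 0 0 0 0;0 0 0 0 0 0;0 0 0 0 0 0'; python3 -m crank '0 1.5 0 0 0 0;0 1.5 0 0 0 0;0 0 0 0 0 0'; python3 -m crank '0 1.5 0 0 0 0;0 0 0 0 0 0'; python3 -c "
from h import *
to([.5573,-.202,.1207],-0.003)"
```

```text
time_s: 9.78
ee_pos: [0.5568, -0.2018, 0.1266]
orientation: [-1.208, 1.211, -1.211]
wrist_force: [0.7, 0.0, -1.0]
finger_gap: 0.0158
time_s: 10.15
ee_pos: [0.5566, -0.2018, 0.1235]
orientation: [-1.208, 1.212, -1.211]
wrist_force: [-0.1, -0.1, -1.6]
finger_gap: 0.0158
time_s: 10.4
ee_pos: [0.5567, -0.2018, 0.122]
orientation: [-1.208, 1.212, -1.211]
wrist_force: [-0.1, 0.7, -0.4]
finger_gap: 0.0155
shift [0.2 1.3 0.6] zyaw -0.0030 turn_y 0.0000 tilt(tool) [ 0.0003  0.     -0.0001] t=10.40 F=[-0.1  0.7 -0.4] M=[-0.091  0.083 -0.001] gap=0.0155 q6=-0.53
```

```bash
python3 -m crank '0 1 0 0 0 0;0 0 0 0 0 0;0 0 0 0 0 0';python3 -m crank '0 1 0 0 0 0;0 0 0 0 0 0;0 0 0 0 0 0'; for i in 1 2; do python3 -m crank '0 0 0 0 0 0'; done
```

```text
time_s: 10.78
ee_pos: [0.5568, -0.2019, 0.1212]
orientation: [-1.208, 1.211, -1.211]
wrist_force: [1.1, 0.4, -1.4]
finger_gap: 0.016
time_s: 11.15
ee_pos: [0.5567, -0.2019, 0.1201]
orientation: [-1.208, 1.211, -1.211]
wrist_force: [-0.5, 0.2, -0.3]
finger_gap: 0.0158
time_s: 11.28
ee_pos: [0.5568, -0.2019, 0.1202]
orientation: [-1.208, 1.211, -1.211]
wrist_force: [0.1, 0.5, -0.8]
finger_gap: 0.0157
time_s: 11.4
ee_pos: [0.5568, -0.2019, 0.1202]
orientation: [-1.208, 1.211, -1.211]
wrist_force: [0.1, -0.6, -1.4]
finger_gap: 0.0155
```

```bash
python3 -m crank '0 1 0 0 0 0;0 0 0 0 0 0;0 0 0 0 0 0';python3 -m crank '0 1 0 0 0 0;0 0 0 0 0 0;0 0 0 0 0 0'; for i in 1 2; do python3 -m crank '0 0 0 0 0 0'; done
```

```text
time_s: 11.78
ee_pos: [0.5568, -0.2019, 0.1191]
orientation: [-1.208, 1.211, -1.211]
wrist_force: [0.2, -0.2, -1.5]
finger_gap: 0.0156
time_s: 12.15
ee_pos: [0.5567, -0.2018, 0.1182]
orientation: [-1.208, 1.211, -1.211]
wrist_force: [-0.1, 0.0, -1.4]
finger_gap: 0.0159
time_s: 12.28
ee_pos: [0.5568, -0.2018, 0.1182]
orientation: [-1.208, 1.211, -1.211]
wrist_force: [-0.5, -0.9, -0.4]
finger_gap: 0.016
time_s: 12.4
ee_pos: [0.5567, -0.2018, 0.1181]
orientation: [-1.208, 1.211, -1.211]
wrist_force: [0.0, -0.5, -0.3]
finger_gap: 0.0159
```

The force stays flat well below face level, so the blade is in the slot. Turning clockwise in stages, watching the moment.

```bash
python3 -m crank '0 0 -0.1 0 0.1 0;0 0 -0.1 0 0.1 0;0 0 -0.1 0 0.1 0;0 0 -0.1 0 0.1 0'; python3 -c "
from h import *
to([.5573,-.202,.1207])"; python3 -m crank '0 0 -0.1 0 0.1 0;0 0 -0.1 0 0.1 0;0 0 -0.1 0 0.1 0;0 0 -0.1 0 0.1 0;0 0 0 0 0 0';python3 -c "
from h import *
to([.5573,-.202,.1207]);c=snap('wrist','w6');snap('scene','s6');snap('side','d6')"
```

```text
time_s: 12.9
ee_pos: [0.5564, -0.2018, 0.1182]
orientation: [-0.989, 1.502, -1.502]
wrist_force: [0.1, 0.3, -0.8]
finger_gap: 0.0155
shift [-0.2 -2.5  0.9] zyaw -0.4060 tilt(tool) [-0.0001 -0.      0.0001] t=12.90 F=[ 0.1  0.3 -0.8] M=[-0.039  0.063  0.084] gap=0.0155 q6=-0.13
time_s: 13.52
ee_pos: [0.556, -0.2015, 0.1182]
orientation: [-0.716, 1.771, -1.771]
wrist_force: [0.3, 0.9, -0.7]
finger_gap: 0.0158
shift [-0.6 -2.5  1.3] zyaw -0.8020 tilt(tool) [0.0001 0.     0.    ] t=13.53 F=[ 0.3  0.9 -0.7] M=[-0.006  0.132  0.126] gap=0.0158 q6=0.27
```

```bash
python3 -m crank '0 0 -0.1 0 0.1 0;0 0 -0.1 0 0.1 0;0 0 -0.1 0 0.1 0;0 0 0 0 0.05 0;0 0 0 0 0 0'; python3 -c "
from h import *
to([.5573,-.202,.1207])"; python3 -m crank '0 0 0 0 0.04 0;0 0 0 0 0 0';python3 -c "
from h import *
to([.5573,-.202,.1207])";python3 -m crank '0 0 0 0 0.04 0;0 0 0 0 0 0';python3 -c "
from h import *
to([.5573,-.202,.1207])"
```

```text
time_s: 14.3
ee_pos: [0.5557, -0.2012, 0.1181]
orientation: [-0.424, 1.991, -1.99]
wrist_force: [-1.1, 1.0, -1.2]
finger_gap: 0.0161
shift [-1.1 -2.6  1.4] zyaw -1.1515 tilt(tool) [0.0004 0.     0.0001] t=14.30 F=[-1.1  1.  -1.2] M=[0.191 0.216 0.061] gap=0.0161 q6=0.62
time_s: 14.55
ee_pos: [0.5557, -0.2011, 0.1181]
orientation: [-0.387, 2.014, -2.013]
wrist_force: [-1.5, 0.8, -0.3]
finger_gap: 0.0157
shift [-1.1 -2.6  1.4] zyaw -1.1912 tilt(tool) [ 0.0004 -0.      0.0001] t=14.55 F=[-1.5  0.8 -0.3] M=[0.195 0.25  0.1  ] gap=0.0157 q6=0.66
time_s: 14.8
ee_pos: [0.5557, -0.2011, 0.1181]
orientation: [-0.35, 2.038, -2.037]
wrist_force: [-0.3, 1.1, -0.9]
finger_gap: 0.0158
shift [-1.2 -2.6  1.4] zyaw -1.2312 tilt(tool) [0.0005 0.     0.0002] t=14.80 F=[-0.3  1.1 -0.9] M=[0.266 0.25  0.127] gap=0.0158 q6=0.70
```

```bash
for i in 1 2; do python3 -m crank '0 0 0 0 0.03 0;0 0 0 0 0 0' >/dev/null;python3 -c "
from h import *
to([.5573,-.202,.1207])";done; python3 -m crank '0 0 0 0 0.03 0;0 0 0 0 0 0';python3 -c "
from h import *
to([.5573,-.202,.1207])"
```

```text
shift [-1.3 -2.7  1.4] zyaw -1.2628 tilt(tool) [0.0006 0.     0.0002] t=15.05 F=[-0.6  2.2 -0.4] M=[0.436 0.303 0.082] gap=0.0161 q6=0.73
shift [-1.3 -2.6  1.3] zyaw -1.2934 tilt(tool) [0.0005 0.     0.0002] t=15.30 F=[-0.6  2.8 -0.4] M=[0.581 0.335 0.056] gap=0.0159 q6=0.76
time_s: 15.55
ee_pos: [0.5557, -0.2011, 0.118]
orientation: [-0.26, 2.091, -2.089]
wrist_force: [-1.5, 3.1, -0.6]
finger_gap: 0.0155
shift [-1.3 -2.7  1.3] zyaw -1.3235 tilt(tool) [0.0006 0.     0.0003] t=15.55 F=[-1.5  3.1 -0.6] M=[0.662 0.377 0.14 ] gap=0.0155 q6=0.79
```

The side force is growing across the blade, with about 3 N on the tool in -z, so I'll relieve it before turning on.

```bash
python3 -m crank '0 0 -0.4 0 0 0;0 0 -0.4 0 0 0;0 0 0 0 0 0';python3 -c "
from h import *
to([.5573,-.202,.1207])";  python3 -m crank '0 0 0 0 0.03 0;0 0 0 0 0 0' >/dev/null;python3 -c "
from h import *
to([.5573,-.202,.1207])"
```

```text
time_s: 15.92
ee_pos: [0.5557, -0.2009, 0.1182]
orientation: [-0.26, 2.089, -2.09]
wrist_force: [-0.9, 1.4, -1.2]
finger_gap: 0.0158
shift [-1.3 -2.5  1.4] zyaw -1.3229 tilt(tool) [-0.0007  0.     -0.    ] t=15.93 F=[-0.9  1.4 -1.2] M=[0.295 0.398 0.052] gap=0.0158 q6=0.79
shift [-1.3 -2.5  1.5] zyaw -1.3537 tilt(tool) [-0.0004 -0.     -0.    ] t=16.18 F=[-0.7  1.9 -0.8] M=[0.102 0.424 0.094] gap=0.0162 q6=0.82
```

```bash
for i in 1 2 3; do python3 -m crank '0 0 0 0 0.025 0;0 0 0 0 0 0' >/dev/null;python3 -c "
from h import *
to([.5573,-.202,.1207])";done; python3 -m crank '0 0 0 0 0 0';python3 -c "
from h import *
to([.5573,-.202,.1207])"
```

```text
shift [-1.4 -2.5  1.5] zyaw -1.3785 tilt(tool) [-0.0004 -0.     -0.    ] t=16.43 F=[-1.4 -0.2 -1.3] M=[0.035 0.402 0.055] gap=0.0158 q6=0.84
shift [-1.4 -2.5  1.5] zyaw -1.4033 tilt(tool) [-0.0003 -0.      0.    ] t=16.68 F=[-0.3  0.5 -1.1] M=[-0.045  0.421  0.16 ] gap=0.0158 q6=0.87
shift [-1.4 -2.5  1.5] zyaw -1.4283 tilt(tool) [-0.0003  0.      0.    ] t=16.93 F=[-0.7 -0.8 -0.5] M=[-0.076  0.409  0.335] gap=0.0157 q6=0.89
time_s: 17.05
ee_pos: [0.5557, -0.2007, 0.1182]
orientation: [-0.154, 2.147, -2.148]
wrist_force: [-1.4, -1.0, -0.4]
finger_gap: 0.016
shift [-1.4 -2.5  1.5] zyaw -1.4278 tilt(tool) [-0.0003  0.      0.    ] t=17.05 F=[-1.4 -1.  -0.4] M=[-0.153  0.35   0.263] gap=0.0160 q6=0.89
```

The torque has risen sharply to about 0.3 N m, so the cam is at the stop. Backing off to the middle of the play, then lifting out.

```bash
python3 -m crank '0 0 0 0 -0.06 0;0 0 0 0 -0.06 0;0 0 0 0 -0.03 0;0 0 0 0 0 0';python3 -c "
from h import *
to([.5573,-.202,.1207])";  python3 -m crank '0 -2 0 0 0 0;0 -4 0 0 0 0;0 -10 0 0 0 0;0 -30 0 0 0 0;0 -30 0 0 0 0;0 0 30 0 0 0;0 0 0 0 0 0;0 0 0 0 0 0';python3 - <<'E'
from h import *
to([.5573,-.202,.1207]);c=snap('wrist','w7')
u,v=proj(c,[.5573,-.201,.086]).astype(int);x0,y0=u-50,v-40;print(x0,y0)
cv2.imwrite('pics/c7.png',cv2.resize(c['frame'][y0:y0+75,x0:x0+100],(800,600),interpolation=cv2.INTER_CUBIC))
E
```

```text
time_s: 17.55
ee_pos: [0.5559, -0.2006, 0.1183]
orientation: [-0.303, 2.064, -2.064]
wrist_force: [-0.0, 0.9, -1.1]
finger_gap: 0.0159
shift [-1.  -2.4  1.8] zyaw -1.2787 tilt(tool) [-0.0002 -0.     -0.0005] t=17.55 F=[-0.   0.9 -1.1] M=[-0.036  0.143 -0.017] gap=0.0159 q6=0.74
time_s: 18.55
ee_pos: [0.5639, -0.2288, 0.1941]
orientation: [-0.305, 2.066, -2.064]
wrist_force: [0.1, 0.2, -1.0]
finger_gap: 0.0161
shift [ -1.4  73.4 -27.5] zyaw -1.2784 tilt(tool) [0.001  0.     0.0004] t=18.55 F=[ 0.1  0.2 -1. ] M=[-0.026  0.184  0.052] gap=0.0161 q6=0.71
232 160
```

View pics/c7.png

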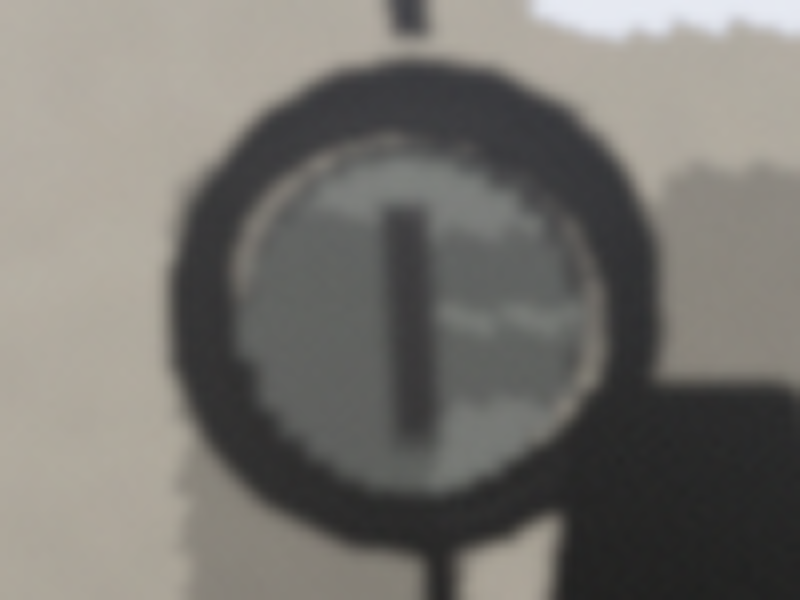

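The slot now lies in line with the pointers: slot (405,208)–(416,440), pointers at (408,20) and (442,580). I'll check the angle in world coordinates and work out the return.

```bash
python3 - <<'E'
from h import *
c=load('w7');g=lambda x,y:(232+x/8-.5,160+y/8-.5)
for n,z,L in(('slot',.084,((405,208),(416,440))),('ptr',.07,((408,18),(442,580)))):
    P=[onz(c,g(*p),z) for p in L];d=P[0]-P[1];print(n,P,np.arctan2(d[1],d[0])%np.pi)
to([.501,.2758,.17],1.664)
E
```

```text
slot [array([ 0.56907258, -0.19687727,  0.084     ]), array([ 0.54566798, -0.20442418,  0.084     ])] 0.3119276056222001
ptr [array([ 0.58556429, -0.19123065,  0.07      ]), array([ 0.52649377, -0.21120654,  0.07      ])] 0.3260975140661805
shift [ -85.4   24.4 -501.1] zyaw -1.2781 turn_y 0.1995 tilt(tool) [0.0011 0.     0.0005] t=18.60 F=[ 0.4 -0.4 -1. ] M=[-0.053  0.122  0.01 ] gap=0.0158 q6=0.71
```

```bash
python3 -m crank '0 0 0 0 0.1 0;0 0 0 0 0.1 0;1.8 0 -51 0 0 0;1.8 0 -51 0 0 0;1.8 0 -51 0 0 0;1.8 0 -51 0 0 0;1.8 0 -51 0 0 0;1.8 0 -51 0 0 0;1.8 0 -51 0 0 0;1.8 0 -51 0 0 0;1.8 0 -50 0 0 0;1.8 0 -50 0 0 0'; python3 -m crank '0 30 0 0 0 0;0 30 0 0 0 0;0 0 0 0 0 0;0 0 0 0 0 0';python3 - <<'E'
from h import *
np.set_printoptions(precision=4,suppress=True)
to([.4987,.2757,.075],1.664);c=snap('wrist','w8');snap('side','d8');snap('scene','s8')
s=sense();M=R.from_rotvec(s['orientation']).as_matrix();f=c['frame'].astype(int)
E
```

```text
time_s: 20.1
ee_pos: [0.498, 0.2769, 0.1941]
orientation: [-0.102, 2.174, -2.174]
wrist_force: [1.3, 0.1, -0.2]
finger_gap: 0.0158
time_s: 20.6
ee_pos: [0.4996, 0.2751, 0.1352]
orientation: [-0.1, 2.174, -2.173]
wrist_force: [0.9, -0.5, -0.9]
finger_gap: 0.0153
shift [ 0.9 60.2 -0.6] zyaw -1.4778 turn_y -0.0003 tilt(tool) [ 0.0003 -0.     -0.001 ] t=20.60 F=[ 0.9 -0.5 -0.9] M=[-0.028  0.222 -0.023] gap=0.0153 q6=1.79
```

```bash
python3 - <<'E'
from h import *
d=load('d8')['frame'];s=load('s8')['frame'];w=load('w8')
f=lambda i,x,y:cv2.resize(i[y:y+75,x:x+100],(400,300),interpolation=cv2.INTER_CUBIC)
u,v=proj(w,[.4996,.2753,.03]).astype(int);print(u,v);y=min(v-37,325)
cv2.imwrite('pics/c8.png',np.vstack([np.hstack([f(d,250,110),f(s,302,190)]),np.hstack([f(w['frame'],u-50,y)]*2)]))
E
```

```text
317 204
```

View pics/c8.png

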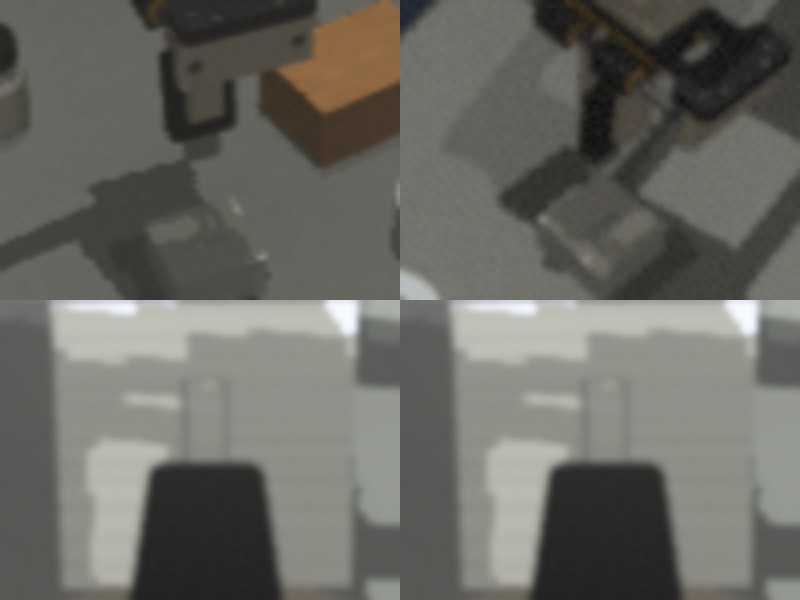

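The key hangs upright. In the wrist crop the hole's near end is at pixel (318.3,186.5) and the handle's edge is centred at (318.6,208.2).

```bash
python3 - <<'E'
from h import *
np.set_printoptions(precision=2,suppress=True)
c=load('w8');s=sense();M=R.from_rotvec(s['orientation']).as_matrix();T=s['ee_pos']
h=M.T@(onz(c,(317.8,186.2),.03)-T)*1000;k=M.T@(onz(c,(318.2,207.8),T[2]-.0167)-T)*1000
print('hole end',h,'handle edge',k,'hole c',h[0]+13.5,h[2],'key c',k[0]+20,k[2])
H=[M.T@(onz(c,(267+x/4-.5,167+y/4-.5),.03)-T)*1000 for x,y in((183,150),(227,150))];print(H)
E
```

```text
hole end [-13.89 105.72  -0.2 ] handle edge [-20.67  16.75   0.19] hole c -0.3895819191094674 -0.19958075886816778 key c -0.6724601448850365 0.19107923152402995
[array([  0.82, 105.68,  -4.69]), array([  0.81, 105.68,   4.21])]
```

```bash
python3 -m crank '0.3 30 -0.4 0 0 0;0 30 0 0 0 0;0 5 0 0 0 0;0 0 0 0 0 0'; python3 -m crank '0 6 0 0 0 0;0 6 0 0 0 0;0 0 0 0 0 0;0 0 0 0 0 0' ; python3 -c "
from h import *
to([.4996,.2757,.0467])"
```

```text
time_s: 21.25
ee_pos: [0.4996, 0.2753, 0.07]
orientation: [-0.1, 2.174, -2.173]
wrist_force: [0.4, -0.0, -0.7]
finger_gap: 0.0154
time_s: 21.75
ee_pos: [0.499, 0.2753, 0.0572]
orientation: [-0.101, 2.174, -2.174]
wrist_force: [-1.4, 0.3, -1.4]
finger_gap: 0.016
shift [-0.6 10.5 -0.4] zyaw -1.4780 tilt(tool) [ 0.     -0.     -0.0001] t=21.75 F=[-1.4  0.3 -1.4] M=[-0.016  0.117  0.02 ] gap=0.0160 q6=1.79
```

Entered freely. Lowering the rest of the way.

```bash
python3 -m crank '0 5 0 0 0 0;0 4 0 0 0 0;0 0 0 0 0 0;0 0 0 0 0 0'; python3 -m crank '0 1 0 0 0 0;0 0 0 0 0 0;0 0 0 0 0 0' ; python3 -c "
from h import *
to([.4996,.2757,.0467])"
```

```text
time_s: 22.25
ee_pos: [0.499, 0.2752, 0.0481]
orientation: [-0.101, 2.174, -2.174]
wrist_force: [-0.2, -0.1, -0.1]
finger_gap: 0.0158
time_s: 22.62
ee_pos: [0.499, 0.2752, 0.0472]
orientation: [-0.101, 2.174, -2.174]
wrist_force: [0.4, -0.0, -0.7]
finger_gap: 0.0159
shift [-0.6  0.5 -0.4] zyaw -1.4780 tilt(tool) [ 0.     -0.     -0.0001] t=22.62 F=[ 0.4 -0.  -0.7] M=[ 0.018  0.184 -0.011] gap=0.0159 q6=1.79
```

```bash
python3 -m crank '0 0 0 0 0 0;0 0 0 0 0 0;0 0 0 0 0 0;0 0 0 0 0 0;0 0 0 0 0 0;0 0 0 0 0 0;0 0 0 0 0 0;0 0 0 0 0 0' 80; python3 -m crank '0 -10 0 0 0 0;0 -30 0 0 0 0;0 -40 0 0 0 0;0 -40 0 0 0 0;-40 0 0 0 0 0;-40 0 0 0 0 0;0 0 0 0 0 0;0 0 0 0 0 0'; python3 - <<'E'
from h import *
a=snap('scene','s9');b=snap('side','d9');w=snap('wrist','w9')
u,v=proj(w,[.4996,.2753,.05]).astype(int);print(u,v)
f=lambda i,x,y:cv2.resize(i[max(y,0):max(y,0)+90,x:x+120],(400,300),interpolation=cv2.INTER_CUBIC)
cv2.imwrite('pics/c9.png',np.vstack([np.hstack([f(b['frame'],250,110),f(a['frame'],302,190)]),np.hstack([f(w['frame'],max(u-60,0),v-45),f(b['frame'],330,260)])]))
E
```

```text
time_s: 23.62
ee_pos: [0.4989, 0.2752, 0.0471]
orientation: [-0.101, 2.174, -2.174]
wrist_force: [-0.2, 0.8, 0.2]
finger_gap: 0.0744
time_s: 24.62
ee_pos: [0.5778, 0.2825, 0.1671]
orientation: [-0.102, 2.174, -2.175]
wrist_force: [0.0, 0.3, 0.2]
finger_gap: 0.0744
318 284
```

View pics/c9.png

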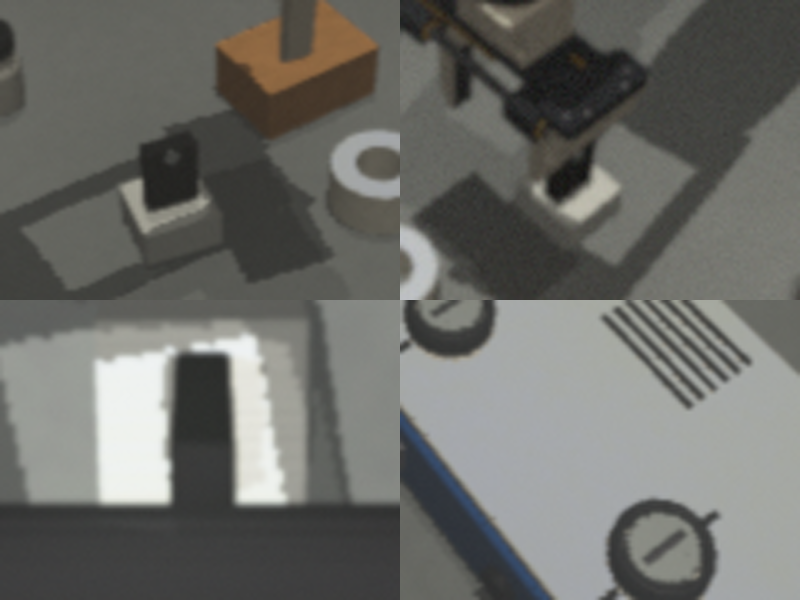

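The key stands upright in its holder with the handle on the block and the fingers clear. The lock's slot lies in line with its pointers and the carton and roll have not moved, so I'm handing in.

```bash
python3 -c "
from bench import *
finish_job();print(sense()['wrist_force'])"
```

```text
the job is handed in; nothing more can be done
the job is handed in; nothing more can be done
```

The open cam lock (the one farther from the key) is turned fully home, and the key is back in its holder, released. I handed the job in at about 25 s on the robot's clock; `finish_job()` gives no verdict.

**Turning:** I turned the key clockwise until the torque rose from about 0.1 to a peak of about 0.33 N m, the sign of the stop. That peak slightly exceeds the roughly 0.3 N m guide for the 40 N limit. Nothing reported a failure, but I could not measure the force on the lock directly. A side force of about 3 N built up during the turn, so I eased it off before finishing.

**Last checks:**
- **Cam:** after I lifted the key out, the slot measured 0.312 rad against 0.326 for the pointers. That is within measuring error, and the side view also shows them in line.
- **Key:** it went into the holder with no noticeable resistance. The final pictures show it upright with its handle resting on the block.
- **Gripper:** the fingers are clear of everything and the wrist force is about zero.
- **Other items:** the shut lock was not touched. The carton and label roll look unmoved; I only saw the edge of the jar in the last crops and did not measure any of the three.

I viewed 11 pictures, one over the budget.

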